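# Release sheet between glued panels on a slanted rack

### The arm

A 6-joint arm with a two-finger parallel gripper is mounted at the origin on the work surface. World frame = base frame: x ahead of the robot, y to its left, z up, the work surface at z = 0. Lengths are in m, angles in degrees, forces in N, time in s.
With the tool pointing down it reaches from about 0.375 to 0.925 m from the base axis. Payload 5.7 kg.
Tool frame: the origin (TCP) lies between the finger pads; the fingertips stand ahead of it and the grasp point (between the pads) lies 2 mm behind it (r.tip_reach is the z of the fingertips in the tool frame, in m); z points along the fingers, x is the direction in which the jaws open and shut, and the axes are right-handed (so a half turn about z gives the same grasp; the last joint's range is limited). The gripper opens to 88 mm and grips with 3 to 60 N. Pads are 20 mm wide; open, the fingers measure 115 mm over their backs; the gripper's body (75 mm by 178 mm) begins 61 mm behind the grasp point.
Start: joints at [-69.735, 20.558, 86.54, -0, 72.909, -6.595], TCP at [0.271, -0.535, 0.24] pointing down, gripper open.
Joint ranges: [-170.27, 170.27], [-57.76, 135], [12.27, 136.19], [-55.21, 235.2], [11.17, 155.16], [-170.74, 170.74]. Speed limits (degrees/s): [136.94, 136.94, 180, 180, 180, 180].

### API

Orientations are given as [roll, pitch, yaw] about the fixed x, y, z axes, in that order (R = Rz(yaw) Ry(pitch) Rx(roll)).
In Python, from cell import status, optics, r, finder gives the robot as it stands. The module is installed in compiled form; this text tells all that it offers.
- The arm moves only by the tool servo_tool, never from a script. Its argument "rows" is a list that holds one entry, the list of rows, each a list of 5 numbers: the opening in per cent of the stroke, from 0 (shut) to 100 (fully open), then the shift along the tool's x, y, z as a fraction of full scale, then the turn about the tool's z as a fraction of full scale. A call has 1 to 10 rows; each row is the pose to reach, as a shift and turn from the pose commanded when the call began, along the tool's axes at that moment; what a row does not reach only later rows make up. Full scale, the value 1, is 20 cm for a shift and 2 rad for a turn. A row lasts 1/10 s, in which the tool goes at most 50 mm and 8.59 degrees, less where a joint would pass 70% of its speed; a pose out of reach is approached as far as the arm can. A call with a number of a shift or a turn outside -1 to 1 is refused whole. A call with a gripper value outside its range is refused whole. The fingers move at their own pace and stop on an object; "force" is the grip in N (left out, the last holds). Time passes only in rows, so rows that repeat a pose let the fingers close. It gives the time, the measured TCP pose, the force and the opening at its end, in the units of the state.
- status.state(): the state, without advancing time (a new reading comes with each control period).
- optics.snapshot(name): name is "scene" or "top"; returns a dict with "frame" (480x640x3 uint8, blue, green, red), "fovy" (degrees; the focal length in pixels is half the picture's height over the tangent of half this angle, whatever the lens; pixels are square), "cx", "cy" (the principal point, pixels), "distortion" ([k1, k2, p1, p2, k3] as OpenCV has them; the pictures are not rectified), "eye" and "attitude" of the camera in the world. Camera axes: x right, y down, z forward; pixel columns grow to the right and rows downward; lengths in m; the calibration is good to about 2 mm. A picture is of the moment at which its call begins. There is no depth.
- r.close_job(): hands the job in, once; it reports no verdict.
Trained networks look in a picture, given as the dict that the camera call returned (one of the last four; its "shot" number tells which), for a name from the list of things; names that differ only in an ending like _2 or _b are one class to them, and where a whole thing is asked for, a point or a joint stands for the part that bears it (a point fixed in the world has none). Each returns a list of dicts, best first, with "confidence" (0 to 1); they miss things now and then, are a little off and sometimes report something else, mostly with a low value. They report only what shows in the picture. A call takes as long as a camera call. They do not tell look-alikes from the thing itself.
- finder.search_frame(target, picture): "xy" ([column, row] in pixels, amid what is visible of it).
- finder.cut_out(target, picture): "region" (480x640 bool, what is visible of it) and "xy" ([column, row] in pixels, amid what is visible of it).
- finder.mark_of(target, picture): "xy" ([column, row] in pixels: a listed point, or the origin of a listed thing).
The state is a dict: "time_s": time; "q": joint angles; "dq": joint speeds; "tau": joint torques, N m; "tool_pos": TCP position; "ee_rot": TCP orientation; "ft_force": force on the tool from outside, world axes, zero at the start; "ft_torque": the same for the moment, N m; "width": finger opening in m.
Only numpy, scipy, OpenCV 4.12 (cv2) and the standard library are available. Lean on these libraries where they do the work, as an engineer would, in place of code of your own. Each camera call takes 0.05 s, during which the arm holds its last target. There are 200 camera calls.

### The job

Lift the steel weight off the panel in the slanted gluing rack and stand it upright on the cork pad. Then lay the green release sheet flat on that panel, in line with it, and press it gently down the slope until its lower edge is firmly home against the blue stop; after that lay the second panel on the sheet and press it gently home against the stop in the same way. Let everything go, and do not disturb the glue bottle or the first panel.

Things in the scene. Friction and masses are not known exactly. Their poses are not given: they have to be found in the camera images.
- rack: Fixed wooden rack, bed sloping 25 degrees, low end roughly towards the robot. Origin on the bed surface, 85 mm above the table, at the centre of where a 150 mm piece lies when home; x up the slope, y across, z square out of the bed. Bed 46 mm wide, x -85 to +80 mm. Rigid blue stop at the low end: 64 mm wide, face at x = -75 mm, 34 mm above the bed. Home: piece's centre at x = y = 0.
- first_panel: Loose light MDF panel, 150 x 52 x 12 mm (x, y, z), 70 g, with dark comb marks along its long edges; lies on the rack's bed against the stop, under the weight. Origin at the centre of its underside, x along its length.
- weight: Steel hold-down weight with a black rubber foot and a red top, 60 x 40 x 35 mm (x, y, z), about 0.5 kg; starts on the first panel. Origin at the centre of its underside, z up through the red top. Grip it across its 40 mm width (y).
- pad: Fixed round cork pad, diameter 100 mm, 6 mm thick, on the table. Origin at the centre of its underside.
- sheet: Rigid green plastic release sheet, 150 x 60 x 5 mm (x, y, z), 55 g; starts flat on one of the two spacers. Origin at the centre of its underside, x along its length. It overhangs its spacer by 10 mm at each long edge, so it can be gripped across its 60 mm width (y).
- second_panel: Loose light MDF panel like the first, 150 x 52 x 12 mm (x, y, z), 70 g; starts flat on the other spacer, overhanging it by 6 mm at each long edge. Origin at the centre of its underside, x along its length. Grip it across its 52 mm width (y).
- sheet_stand: Fixed cardboard spacer under the sheet, 110 x 40 mm, top 40 mm above the table, on a wooden foot 130 x 70 x 12 mm. Origin at the centre of its underside.
- panel_stand: Fixed spacer of the same make under the second panel. Origin at the centre of its underside.
- glue: Bystander: loose black glue bottle with a white cap, 48 mm in diameter, 130 mm tall, standing. Origin at the centre of its underside.
Not all that is in view belongs to the job. What is shaped like the second_panel but red is not meant.

How it is judged:
By the outcome, as a careful person would: the job done as asked, in the order asked, and still so for the second after the job is handed in, with the robot touching nothing.
It also fails if it takes over 67 s, if anything falls off the work surface, if the arm or the gripper's body presses on something with over 40 N, if the wrist force passes 120 N, or if a joint passes its speed limit or range.

## Working session

There is one attempt and no reset: what is moved stays moved. The work goes in short steps, Python scripts to look and compute and a tool call to move; the robot and the scene stay as the last step left them, time stands still between calls to the robot, and variables do not carry over. Pictures are saved under pics/ and viewed, about 8 in all and at most 12, crops included, and the job is handed in when it is done.

Besides the shell and the picture viewer there is one more tool, called as name(argument=value, ...), one argument or row to a line, values as JSON. servo_tool: Moves the arm, as the interface text tells. Its arguments: {"type":"object","properties":{"rows":{"type":"array","items":{"type":"array","items":{"type":"array","items":{"type":"number"}}}},"force":{"type":"number"}},"required":["rows"]}

```bash
mkdir -p pics; cat > h.py <<'E'
import numpy as np, cv2
from scipy.spatial.transform import Rotation as R
from cell import status, optics, r, finder
def K(p):
    f=240/np.tan(np.radians(p["fovy"])/2); return np.array([[f,0,p["cx"]],[0,f,p["cy"]],[0,0,1.]])
def RT(p):
    a=np.array(p["attitude"],float)
    M=a if a.shape==(3,3) else R.from_euler('xyz',a,degrees=True).as_matrix()
    return M,np.array(p["eye"])
def rays(p,uv):
    n=cv2.undistortPoints(np.array(uv,float).reshape(-1,1,2),K(p),np.array(p["distortion"],float)).reshape(-1,2)
    M,e=RT(p); return e,(np.c_[n,np.ones(len(n))])@M.T
def onplane(p,uv,z):
    e,d=rays(p,uv); return e+d*((z-e[2])/d[:,2:3])
def proj(p,X):
    M,e=RT(p); c=(np.array(X,float).reshape(-1,3)-e)@M
    return cv2.projectPoints(c,np.zeros(3),np.zeros(3),K(p),np.array(p["distortion"],float))[0].reshape(-1,2)
E
python3 - <<'E'
from h import *
s=status.state(); print({k:np.round(v,3) for k,v in s.items()}, r.tip_reach)
for n in ["scene","top"]:
    p=optics.snapshot(n); cv2.imwrite(f"pics/{n}0.png",p["frame"])
    print(n,p["fovy"],p["cx"],p["cy"],p["eye"],p["attitude"],p["distortion"])
    for t in ["rack","first_panel","weight","pad","sheet","second_panel","sheet_stand","panel_stand","glue"]:
        print(t,[(np.round(d["xy"],1).tolist(),round(d["confidence"],2)) for d in finder.mark_of(t,p)])
E
```

```text
{'time_s': np.float64(0.0), 'q': array([-6.9735e+01,  2.0597e+01,  8.6598e+01,  2.0000e-03,  7.2908e+01,
       -6.5950e+00]), 'dq': array([ 0.003,  0.038,  0.027,  0.036, -0.046, -0.014]), 'tau': array([-3.0000e-03, -5.1539e+01, -2.7073e+01,  6.7000e-02,  3.5000e-02,
       -0.0000e+00]), 'tool_pos': array([ 0.271, -0.535,  0.239]), 'ee_rot': array([-1.79986e+02,  1.02000e-01, -6.31410e+01]), 'ft_force': array([ 1.167,  0.506, -1.053]), 'ft_torque': array([-0.012,  0.   ,  0.025]), 'width': np.float64(0.088)} 0.017
scene 46.81090720294466 313.8186555940609 231.31288523098002 [ 1.03636749 -0.37977466  0.99807948] [-141.10943586    0.22814738   58.47644239] [0.0529971 0.        0.        0.        0.       ]
rack [([363.8, 282.9], 0.68)]
first_panel [([363.8, 286.1], 0.72)]
weight [([366.6, 282.8], 0.97)]
pad [([264.1, 383.7], 0.94)]
sheet [([432.9, 202.3], 0.77), ([367.6, 285.9], 0.43)]
second_panel [([176.0, 316.2], 0.88), ([324.3, 228.8], 0.75), ([255.0, 291.7], 0.62), ([133.0, 267.5], 0.57)]
sheet_stand [([430.1, 214.9], 0.86)]
panel_stand [([178.6, 331.6], 0.81)]
glue [([461.2, 269.6], 0.89)]
top 43.92050804283492 319.98338757727385 238.22094181510866 [0.32839777 0.01065399 1.22861051] [-174.27859043   -1.40521198  -89.42490806] [0.06211034 0.         0.         0.         0.        ]
rack [([305.8, 175.6], 0.77)]
first_panel [([300.1, 173.9], 0.97), ([420.0, 162.6], 0.26)]
weight [([302.0, 163.0], 0.64)]
pad [([420.7, 156.6], 0.8)]
sheet [([160.7, 234.6], 0.68)]
second_panel [([386.2, 249.4], 0.81), ([475.4, 255.3], 0.67), ([163.2, 237.5], 0.55)]
sheet_stand [([164.9, 236.1], 0.91), ([305.3, 171.4], 0.61)]
panel_stand [([468.0, 255.6], 0.74)]
glue [([179.4, 157.5], 0.58)]
```

View pics/scene0.png

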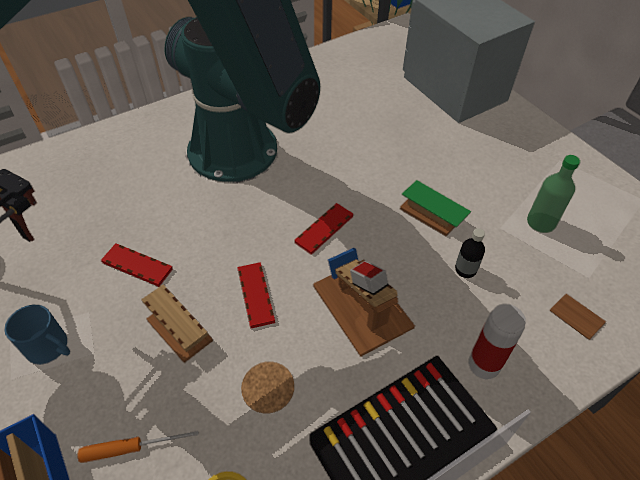

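View pics/top0.png

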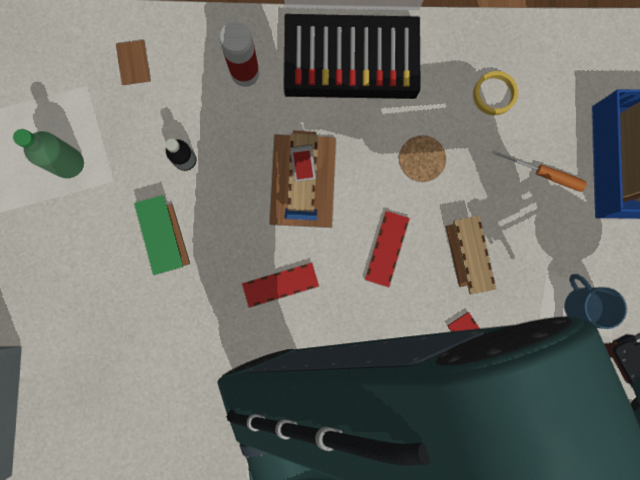

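Scene view: the tan second panel is at (176,316). The look-alikes are the red ones at (324,228), (255,292) and (137,264), which I reject. The first panel is also tan, but it is in the rack under the weight (370,277). The green sheet is at (435,203), the pad at (267,387) and the glue bottle, with its white cap, at (469,255). The green bottle and the wooden block are clutter. Next I fit poses from the masks in both views.

```bash
cat > fit.py <<'E'
from h import *
from scipy.optimize import minimize
def box(T,L,W,H):
    c=np.array([[a*L/2,b*W/2,z*H] for a in(-1,1) for b in(-1,1) for z in(0,1)]); return c@T[0].T+T[1]
def flat(x,y,yaw,z): return R.from_euler('z',yaw,degrees=True).as_matrix(),np.array([x,y,z])
def bed(x,y,yaw,u,v,w,a):   # pose on rack; rack pitched up along x by 25
    M=R.from_euler('z',yaw,degrees=True).as_matrix()@R.from_euler('y',-25,degrees=True).as_matrix()
    return M@R.from_euler('z',a,degrees=True).as_matrix(), np.array([x,y,.085])+M@np.array([u,v,w])
def ren(p,X):
    im=np.zeros((480,640),np.uint8); h=cv2.convexHull(proj(p,X).astype(np.float32)).reshape(-1,2)
    cv2.fillConvexPoly(im,np.round(h*64).astype(np.int32),255,cv2.LINE_AA,6); return im/255.
def iou(A,B): return np.minimum(A,B).sum()/np.maximum(A,B).sum()
def cut(t,p,near=None):
    ds=finder.cut_out(t,p)
    if near is not None: ds=sorted(ds,key=lambda d:np.hypot(*(np.array(d["xy"])-near)))
    return ds[0]["region"].astype(float)
def opt(f,x0,st):
    x=np.array(x0,float)
    for k in range(3):
        sx=np.vstack([x]+[x+np.eye(len(x))[i]*st[i]/(2**k) for i in range(len(x))])
        q=minimize(f,x,method='Nelder-Mead',options=dict(initial_simplex=sx,xatol=1e-4,fatol=1e-5,maxiter=400)); x=q.x
    return x,q.fun
E
python3 - <<'E'
from fit import *
ps=[optics.snapshot("scene"),optics.snapshot("top")]
draw=[]
def fitflat(t,n,L,W,H,z,yaw0):
    m=[cut(t,p,np.array(c)) for p,c in zip(ps,n)]
    g=onplane(ps[1],[n[1]],z)[0]
    f=lambda q:-sum(iou(ren(p,box(flat(q[0],q[1],q[2],z),L,W,H)),a) for p,a in zip(ps,m))
    b=min((opt(f,[g[0],g[1],y],[.01,.01,8]) for y in yaw0),key=lambda b:b[1])
    print(t,np.round(b[0],4),round(b[1],3)); draw.append(box(flat(*b[0],z),L,W,H))
fitflat("sheet",[(435,203),(160,235)],.15,.06,.005,.04,(10,-10))
fitflat("second_panel",[(176,316),(475,255)],.15,.052,.012,.04,(10,-10))
# pad, glue
for t,n,z in (("pad",[(267,387),(421,158)],.006),("glue",[(469,255),(179,153)],None)):
    for p,c in zip(ps,n):
        m=cut(t,p,np.array(c)); v,u=np.nonzero(m)
        if z: print(t,np.round(onplane(p,[(u.mean(),v.mean())],z),4))
for p in ps: print("glue",np.round(onplane(p,[finder.mark_of("glue",p)[0]["xy"]],0),3))
mp=[cut("first_panel",p,np.array(c)) for p,c in zip(ps,[(364,286),(301,174)])]
mw=[cut("weight",p,np.array(c)) for p,c in zip(ps,[(368,277),(302,163)])]
def f(q):
    s=0
    W=box(bed(*q[:3],q[3],q[4],.012,q[5]),.06,.04,.035); P=box(bed(*q[:3],0,0,0,0),.15,.052,.012)
    for p,a,b in zip(ps,mp,mw):
        w=ren(p,W); s-=iou(w,b)+iou(np.clip(ren(p,P)-w,0,1),a)
    return s
g=onplane(ps[1],[(303,174)],.1)[0]
b=opt(f,[g[0],g[1],0,.01,0,0],[.01,.01,5,.01,.005,5]); q=b[0]
print("rack",np.round(q,4),round(b[1],3)); T=bed(*q[:3],q[3],q[4],.012,q[5]); print("weight",T[1], T[1]+T[0]@[0,0,.0175])
draw+=[box(T,.06,.04,.035),box(bed(*q[:3],0,0,0,0),.15,.052,.012)]
for p in ps:
  for mm in (0,):
    pass
outs=[]
for p,(x0,y0,x1,y1) in zip(ps,[(100,160,500,420),(120,110,520,320)]):
    im=cv2.resize(p["frame"],None,fx=2,fy=2)
    for X in draw:
        h=cv2.convexHull(proj(p,X).astype(np.float32)); cv2.polylines(im,[np.round(h*2+.5).astype(np.int32)],True,(255,0,255),1)
    outs.append(im[2*y0:2*y1,2*x0:2*x1])
cv2.imwrite("pics/ov.png",cv2.resize(np.vstack(outs),None,fx=.63,fy=.63,interpolation=cv2.INTER_AREA))
E
```

```text
sheet [ 0.4508  0.3042 16.7815] -1.847
second_panel [ 0.4167 -0.3262 11.5482] -1.772
pad [[ 0.6246 -0.2342  0.006 ]]
pad [[ 0.6222 -0.2308  0.006 ]]
glue [[0.608 0.263 0.   ]]
glue [[0.609 0.274 0.   ]]
rack [ 5.726e-01  1.930e-02 -2.305e+00  2.390e-02 -8.000e-04  9.267e+00] -3.398
weight [0.58918362 0.01787871 0.10599285] [0.58179379 0.01817616 0.12185324]
```

View pics/ov.png

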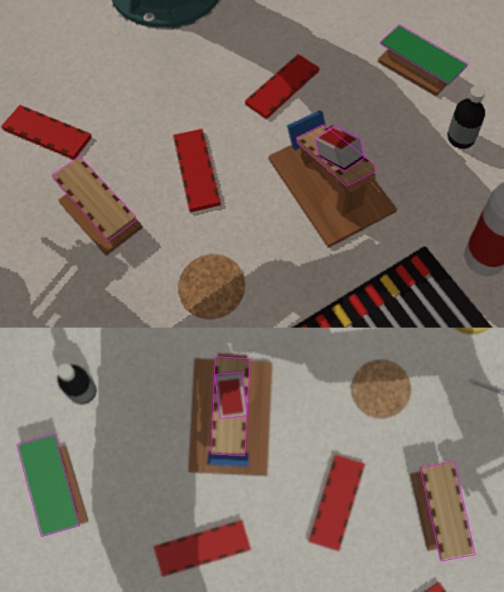

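Scene crop: the fitted outlines sit on the green sheet, the tan panel, the weight and the first panel, so the choices hold. I'm moving above the weight now.

servo_tool(
  rows=[
    [[100,-0.59,-0.88,0,0],[100,-0.59,-0.88,0,0],[100,-0.59,-0.88,0,0],[100,-0.59,-0.88,0,0],[100,-0.59,-0.88,0,0]],
  ],
  force=25,
)

```text
time_s: 2.3
tool_pos: [0.376, -0.3461, 0.2396]
ee_rot: [-179.9, 0.1, -63.0]
ft_force: [0.3, -0.8, -0.3]
width: 0.0874
```

servo_tool(
  rows=[
    [[100,-0.59,-0.88,0,0],[100,-0.59,-0.88,0,0],[100,-0.59,-0.88,0,0],[100,-0.59,-0.88,0,0],[100,-0.59,-0.88,0,0]],
  ],
)

```text
time_s: 2.8
tool_pos: [0.4802, -0.1624, 0.2399]
ee_rot: [-179.9, 0.0, -62.9]
ft_force: [0.7, -0.5, 0.3]
width: 0.088
```

servo_tool(
  rows=[
    [[100,-0.58,-0.88,0,0.1815],[100,-0.58,-0.88,0,0.1815],[100,-0.58,-0.88,0,0.1815],[100,-0.58,-0.88,0,0.1815],[100,-0.58,-0.88,0,0.1815],[100,-0.58,-0.88,0,0.1815],[100,-0.58,-0.88,0,0.1815]],
  ],
)

```text
time_s: 3.5
tool_pos: [0.5829, 0.0164, 0.2394]
ee_rot: [179.9, -0.0, -83.9]
ft_force: [0.1, -0.4, 0.1]
width: 0.0879
```

```bash
cat > go.py <<'E'
# usage: go.py x y z yaw  -> shift/turn fractions from the measured pose
import sys; from h import *
def go(t,yaw):
    s=status.state(); M=R.from_euler('xyz',s["ee_rot"],degrees=True).as_matrix()
    d=M.T@(np.array(t)-s["tool_pos"])/.2; a=-((yaw-s["ee_rot"][2]+180)%360-180)
    print("t",round(s["time_s"],2),"pos",np.round(s["tool_pos"],4),"rot",np.round(s["ee_rot"],1),"f",np.round(s["ft_force"],1),"w",round(s["width"],4))
    print("shift",np.round(d,3),"turn",round(np.radians(a)/2,4),"rows",np.linalg.norm(d)*4,abs(a)/8.6)
if __name__=="__main__": v=list(map(float,sys.argv[1:])); go(v[:3],v[3])
E
python3 go.py .582 .018 .128 -83.9
```

```text
t 3.5 pos [0.5829 0.0164 0.2394] rot [179.9  -0.  -83.9] f [ 0.1 -0.4  0.1] w 0.0879
shift [-0.009  0.003  0.557] turn 0.0 rows 2.227815994978222 0.0002694479719679727
```

servo_tool(
  rows=[
    [[100,-0.009,0.003,0.25,0],[100,-0.009,0.003,0.45,0],[100,-0.009,0.003,0.557,0],[70,-0.009,0.003,0.557,0],[54,-0.009,0.003,0.557,0],[54,-0.009,0.003,0.557,0],[54,-0.009,0.003,0.557,0]],
  ],
)

```text
time_s: 4.2
tool_pos: [0.5835, 0.0185, 0.1301]
ee_rot: [-179.8, -0.0, -84.0]
ft_force: [0.1, -0.0, -0.2]
width: 0.059
```

```bash
python3 - <<'E'
from fit import *
ps=[optics.snapshot("scene"),optics.snapshot("top")]
o=[]
for p,(x,y) in zip(ps,[(365,275),(305,165)]):
    o.append(cv2.resize(p["frame"][y-60:y+60,x-60:x+60],(400,400),interpolation=cv2.INTER_CUBIC))
cv2.imwrite("pics/g1.png",np.hstack(o)); print(status.state()["ft_force"],status.state()["width"],status.state()["tool_pos"])
E
```

```text
[ 0.26797789 -0.09125224  0.03080479] 0.051398622216633605 [0.58313573 0.01885458 0.12961658]
```

View pics/g1.png

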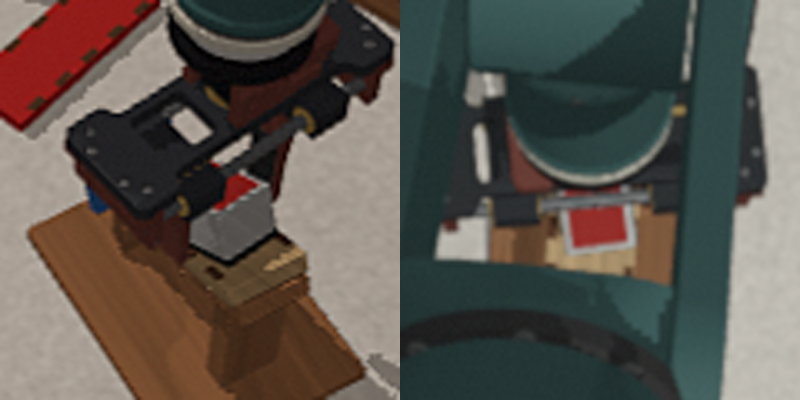

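The crops show the jaws straddling the weight, clear on both sides, at (235,220) in the left half. I'm closing and lifting.

servo_tool(
  rows=[
    [[40,0,0,0,0],[40,0,0,0,0],[40,0,0,0,0],[35,0,0,0,0],[35,0,0,0,0],[35,0,0,0,0]],
  ],
  force=30,
)

```text
time_s: 4.9
tool_pos: [0.5826, 0.0187, 0.129]
ee_rot: [-180.0, -0.0, -83.9]
ft_force: [-1.2, -2.1, 6.2]
width: 0.0419
```

```bash
python3 go.py .6235 -.2325 .25 -83.9
```

```text
t 4.9 pos [0.5826 0.0187 0.129 ] rot [-180.    -0.   -83.9] f [-1.2 -2.1  6.2] w 0.0419
shift [ 1.271 -0.071 -0.604] turn -0.0002 rows 5.637274641985487 0.0022372104682002046
```

servo_tool(
  rows=[
    [[35,0,0,-0.04,0],[35,0,0,-0.08,0],[35,0,0,-0.15,0],[35,0,0,-0.3,0],[35,0,0,-0.5,0],[35,0.2,0,-0.5,0],[35,0.4,0,-0.5,0],[35,0.64,-0.035,-0.5,0],[35,0.64,-0.035,-0.5,0]],
  ],
)

```text
time_s: 5.8
tool_pos: [0.6044, -0.1131, 0.2287]
ee_rot: [-179.9, -0.2, -84.2]
ft_force: [-1.1, 1.2, -4.5]
width: 0.0404
```

servo_tool(
  rows=[
    [[35,0.2,-0.01,0.1,0],[35,0.4,-0.02,0.3,0],[35,0.63,-0.036,0.5,0],[35,0.63,-0.036,0.7,0],[35,0.63,-0.036,0.75,0],[35,0.63,-0.036,0.75,0]],
  ],
)

```text
time_s: 6.4
tool_pos: [0.6207, -0.2304, 0.0753]
ee_rot: [179.7, 0.3, -84.0]
ft_force: [-0.8, 1.0, -4.3]
width: 0.04
```

```bash
python3 go.py .6235 -.2325 .043 -83.9; python3 - <<'E'
from fit import *
ps=[optics.snapshot("scene"),optics.snapshot("top")]
o=[]
for p,(x,y,h) in zip(ps,[(265,370,90),(302,174,60)]):
    o.append(cv2.resize(p["frame"][y-h:y+h,x-h:x+h],(400,400),interpolation=cv2.INTER_CUBIC))
cv2.imwrite("pics/g2.png",np.hstack(o))
E
```

```text
t 6.4 pos [ 0.6207 -0.2304  0.0753] rot [179.7   0.3 -84. ] f [-0.8  1.  -4.3] w 0.04
shift [ 0.012 -0.014  0.161] turn -0.0007 rows 0.6499468593152515 0.009640357264375716
```

View pics/g2.png

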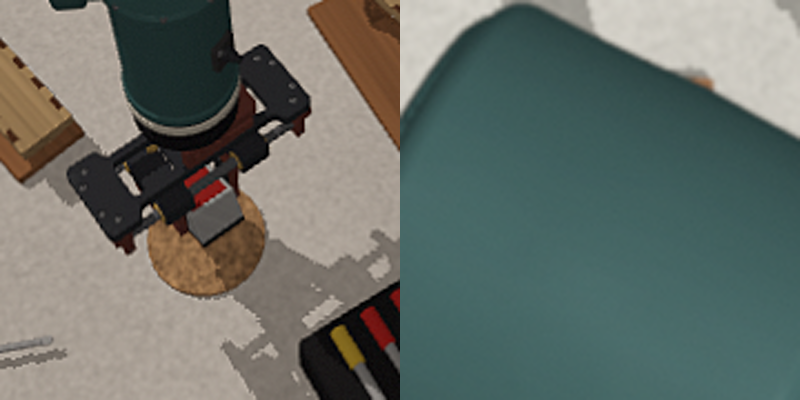

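The weight is held over the pad, at (215,215) in the left half, and still tilted. I'm lowering it so that it pivots flat in a lighter grip.

servo_tool(
  rows=[
    [[35,0.012,-0.014,0.06,0],[35,0.012,-0.014,0.1,0],[35,0.012,-0.014,0.13,0],[35,0.012,-0.014,0.15,0],[35,0.012,-0.014,0.165,0],[35,0.012,-0.014,0.165,0],[35,0.012,-0.014,0.165,0]],
  ],
  force=12,
)

```text
time_s: 7.2
tool_pos: [0.6263, -0.2342, 0.0453]
ee_rot: [-180.0, 0.0, -83.9]
ft_force: [-0.5, -0.2, -4.9]
width: 0.0398
```

servo_tool(
  rows=[
    [[35,0,0,0.01,0],[35,0,0,0.02,0],[35,0,0,0.03,0],[35,0,0,0.04,0],[35,0,0,0.04,0]],
  ],
  force=8,
)

```text
time_s: 7.7
tool_pos: [0.6288, -0.2342, 0.0386]
ee_rot: [-179.7, -0.1, -84.0]
ft_force: [4.6, 3.2, 2.9]
width: 0.0397
```

servo_tool(
  rows=[
    [[35,0,0,0.01,0],[35,0,0,0.02,0],[35,0,0,0.03,0],[35,0,0,0.03,0]],
  ],
  force=6,
)

```text
time_s: 8.1
tool_pos: [0.6282, -0.2346, 0.0321]
ee_rot: [-179.8, -0.1, -83.9]
ft_force: [5.0, 0.8, 3.1]
width: 0.04
```

```bash
python3 - <<'E'
from fit import *
s=status.state(); print(s["tool_pos"],s["ft_force"],s["time_s"])
p=optics.snapshot("scene")
cv2.imwrite("pics/g3.png",cv2.resize(p["frame"][300:430,190:340],(600,520),interpolation=cv2.INTER_CUBIC))
E
```

```text
[ 0.62816945 -0.23458369  0.0320746 ] [5.00320658 0.79100675 3.11138516] 8.1
```

View pics/g3.png

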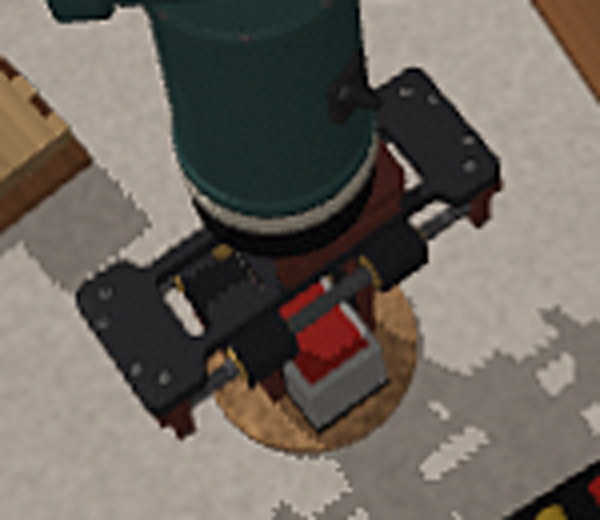

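The weight (335,360) is nearly flat on the cork. I'm pressing a touch more and then releasing.

servo_tool(
  rows=[
    [[35,0,0,0.006,0],[40,0,0,0.01,0],[52,0,0,0.01,0],[60,0,0,0.01,0],[60,0,0,0.01,0],[60,0,0,-0.2,0],[80,0,0,-0.4,0],[100,0,0,-0.65,0],[100,0,0,-0.9,0],[100,0,0,-0.9,0]],
  ],
  force=3,
)

```text
time_s: 9.15
tool_pos: [0.6303, -0.2361, 0.2194]
ee_rot: [-179.4, -0.4, -83.9]
ft_force: [0.8, 0.3, -0.0]
width: 0.0814
```

```bash
python3 go.py .4508 .3042 .22 -73.2
```

```text
t 9.15 pos [ 0.6303 -0.2361  0.2194] rot [-179.4   -0.4  -83.9] f [ 0.8  0.3 -0. ] w 0.0814
shift [-2.781  0.607 -0.029] turn -0.0937 rows 11.385752349656931 1.2484508474180072
```

servo_tool(
  rows=[
    [[100,-0.93,0.2,0,0],[100,-0.93,0.2,0,0],[100,-0.93,0.2,0,0],[100,-0.93,0.2,0,0],[100,-0.93,0.2,0,0]],
  ],
)

```text
time_s: 9.65
tool_pos: [0.5635, -0.0488, 0.2102]
ee_rot: [179.8, 0.2, -83.7]
ft_force: [0.0, -1.1, -0.8]
width: 0.0879
```

servo_tool(
  rows=[
    [[100,-0.93,0.2,0,0],[100,-0.93,0.2,0,0],[100,-0.93,0.2,0,0],[100,-0.93,0.2,0,0],[100,-0.93,0.2,0,0]],
  ],
)

```text
time_s: 10.15
tool_pos: [0.5054, 0.1305, 0.2106]
ee_rot: [179.9, 0.1, -83.7]
ft_force: [0.3, -0.7, 0.4]
width: 0.088
```

servo_tool(
  rows=[
    [[100,-0.92,0.2,0,-0.0937],[100,-0.92,0.2,0,-0.0937],[100,-0.92,0.2,0,-0.0937],[100,-0.92,0.2,0,-0.0937],[100,-0.92,0.2,0,-0.0937],[100,-0.92,0.2,0,-0.0937]],
  ],
)

```text
time_s: 10.75
tool_pos: [0.4487, 0.3056, 0.2108]
ee_rot: [180.0, -0.1, -73.1]
ft_force: [-0.0, -0.2, -0.1]
width: 0.0878
```

```bash
python3 go.py .4508 .3042 .0425 -73.2; python3 - <<'E'
from fit import *
ps=[optics.snapshot("scene"),optics.snapshot("top")]
m=[cut("first_panel",p,np.array(c)) for p,c in zip(ps,[(364,286),(301,174)])]
w=cut("weight",ps[0],np.array((265,375)))
def f(q): return -sum(iou(ren(p,box(bed(*q[:3],0,0,0,0),.15,.052,.012)),a) for p,a in zip(ps,m))
b=opt(f,[.5726,.0193,-2.3],[.01,.01,5]); print("rack",np.round(b[0],4),b[1])
f=lambda q:-iou(ren(ps[0],box(flat(q[0],q[1],q[2],.006),.06,.04,.035)),w)
b2=opt(f,[.63,-.235,6],[.01,.01,8]); print("weight",b2)
# calibration check: outline of each
fs=[]
for p,X,(x,y,h) in ((ps[0],box(bed(*b[0],0,0,0,0),.15,.052,.012),(364,285,60)),(ps[1],box(bed(*b[0],0,0,0,0),.15,.052,.012),(302,174,60)),(ps[0],box(flat(*b2[0],.006),.06,.04,.035),(267,375,60))):
    im=cv2.resize(p["frame"],None,fx=4,fy=4,interpolation=cv2.INTER_CUBIC)
    hh=cv2.convexHull(proj(p,X).astype(np.float32)); cv2.polylines(im,[np.round(hh*4+1.5).astype(np.int32)],True,(255,0,255),1)
    fs.append(im[4*(y-h):4*(y+h),4*(x-33):4*(x+33)])
cv2.imwrite("pics/g4.png",np.hstack(fs))
E
```

```text
t 10.75 pos [0.4487 0.3056 0.2108] rot [ 1.80e+02 -1.00e-01 -7.31e+01] f [-0.  -0.2 -0.1] w 0.0878
shift [ 0.009 -0.008  0.841] turn 0.0007 rows 3.365892973590925 0.009764310718497354
rack [ 0.5714  0.0192 -2.5782] -1.8191464998557816
weight (array([ 0.62945625, -0.23536566,  3.97846827]), np.float64(-0.9286290322580645))
```

View pics/g4.png

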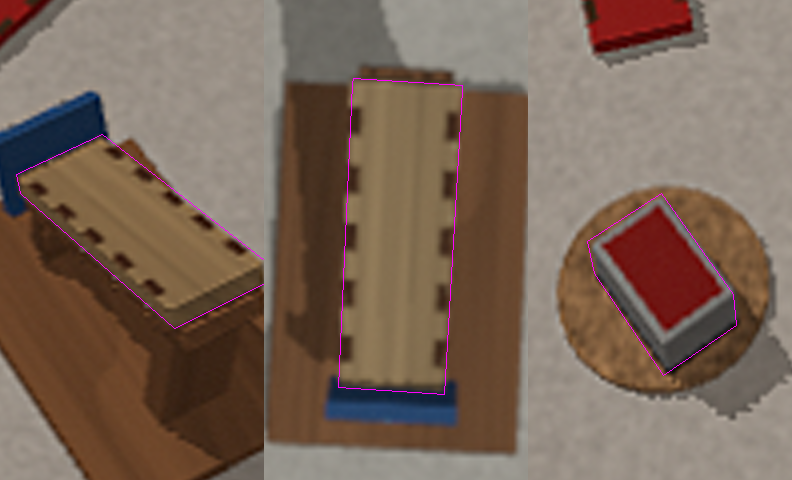

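The weight stands flat on the pad (outline at (665,285)). The first panel is still straight against the blue stop. Gripping the sheet next.

servo_tool(
  rows=[
    [[100,0.009,-0.008,0.25,0],[100,0.009,-0.008,0.5,0],[100,0.009,-0.008,0.7,0],[100,0.009,-0.008,0.81,0],[72,0.009,-0.008,0.81,0],[72,0.009,-0.008,0.81,0],[60,0.009,-0.008,0.81,0],[60,0.009,-0.008,0.81,0],[60,0.009,-0.008,0.81,0],[60,0.009,-0.008,0.81,0]],
  ],
  force=12,
)

```text
time_s: 12.0
tool_pos: [0.4516, 0.3053, 0.051]
ee_rot: [-179.8, 0.0, -73.2]
ft_force: [0.6, -2.0, 6.9]
width: 0.0599
```

servo_tool(
  rows=[
    [[60,0,0,0,0],[60,0,0,0,0],[60,0,0,-0.1,0],[60,0,0,-0.3,0],[60,0,0,-0.5,0],[60,0,0,-0.75,0],[60,0,0,-0.95,0],[60,0,0,-0.95,0]],
  ],
)

```text
time_s: 12.8
tool_pos: [0.4536, 0.3068, 0.2461]
ee_rot: [-179.3, 0.1, -73.2]
ft_force: [0.5, 1.1, -0.3]
width: 0.0597
```

```bash
python3 go.py .5718 .0193 .24 -92.5; python3 - <<'E'
from fit import *
s=status.state()
p=optics.snapshot("scene")
m=cut("sheet",p,proj(p,[s["tool_pos"]])[0])
z=s["tool_pos"][2]-.0075
f=lambda q:-iou(ren(p,box(flat(q[0],q[1],q[2],z),.15,.06,.005)),m)
b=opt(f,[*s["tool_pos"][:2],16.8],[.01,.01,5]); print(b)
im=cv2.resize(p["frame"],None,fx=3,fy=3,interpolation=cv2.INTER_CUBIC); X=box(flat(*b[0],z),.15,.06,.005)
cv2.polylines(im,[np.round(cv2.convexHull(proj(p,X).astype(np.float32))*3+1).astype(np.int32)],True,(255,0,255),1)
c=(proj(p,[s["tool_pos"]])[0]*3).astype(int); cv2.imwrite("pics/g5.png",im[max(0,c[1]-240):c[1]+240,max(0,c[0]-300):c[0]+300])
E
```

```text
t 12.8 pos [0.4536 0.3068 0.2461] rot [-1.793e+02  1.000e-01 -7.320e+01] f [ 0.5  1.1 -0.3] w 0.0597
shift [ 1.547 -0.149  0.028] turn 0.1686 rows 6.217798342912215 2.246297847166671
(array([ 0.4531239 ,  0.30489982, 16.63594665]), np.float64(-0.6125483832059564))
```

View pics/g5.png

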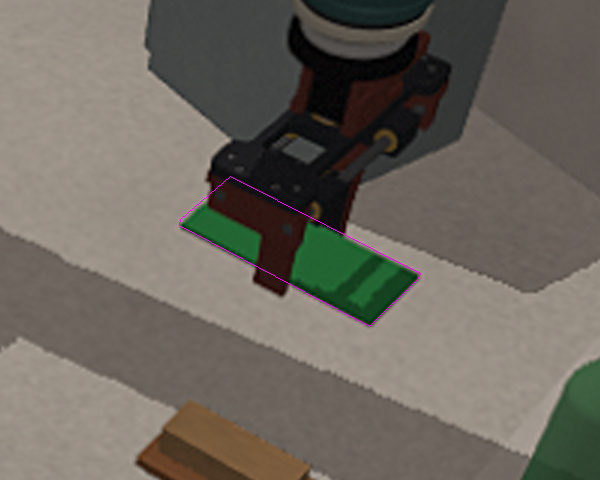

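The sheet is held square and central (outline at (300,250)). I'm carrying it above the rack.

servo_tool(
  rows=[
    [[60,0.2,-0.02,0,0],[60,0.45,-0.05,0,0],[60,0.7,-0.08,0,0],[60,0.78,-0.086,0,0],[60,0.78,-0.086,0,0]],
  ],
)

```text
time_s: 13.4
tool_pos: [0.5114, 0.1579, 0.2371]
ee_rot: [179.8, -0.0, -73.4]
ft_force: [0.2, 0.2, -0.3]
width: 0.06
```

servo_tool(
  rows=[
    [[60,0.2,-0.02,0,0.05],[60,0.4,-0.05,0,0.1],[60,0.6,-0.08,0,0.1686],[60,0.775,-0.086,0.1,0.1686],[60,0.775,-0.086,0.3,0.1686],[60,0.775,-0.086,0.33,0.1686],[60,0.775,-0.086,0.33,0.1686]],
  ],
)

```text
time_s: 14.1
tool_pos: [0.5706, 0.0184, 0.1711]
ee_rot: [179.6, 0.1, -92.5]
ft_force: [0.1, 0.9, -0.1]
width: 0.0599
```

```bash
python3 go.py .5765 .019 .112 -92.5
```

```text
t 14.1 pos [0.5706 0.0184 0.1711] rot [ 1.796e+02  1.000e-01 -9.250e+01] f [ 0.1  0.9 -0.1] w 0.0599
shift [-0.004 -0.031  0.295] turn 0.0002 rows 1.1884847388887692 0.0025107980257239645
```

servo_tool(
  rows=[
    [[60,-0.004,-0.031,0.05,0],[60,-0.004,-0.031,0.1,0],[60,-0.004,-0.031,0.13,0],[60,-0.004,-0.031,0.16,0],[60,-0.004,-0.031,0.19,0],[60,-0.004,-0.031,0.19,0]],
  ],
  force=4,
)

```text
time_s: 14.7
tool_pos: [0.5788, 0.0177, 0.1345]
ee_rot: [179.9, 0.0, -92.5]
ft_force: [-0.3, -0.2, -0.6]
width: 0.0597
```

servo_tool(
  rows=[
    [[60,0,0,0.02,0],[60,0,0,0.04,0],[60,0,0,0.06,0],[60,0,0,0.08,0],[60,0,0,0.08,0]],
  ],
)

```text
time_s: 15.2
tool_pos: [0.5789, 0.0176, 0.1186]
ee_rot: [179.9, 0.0, -92.5]
ft_force: [-0.1, -0.5, -0.6]
width: 0.0602
```

```bash
python3 go.py .5765 .019 .112 -92.5;  python3 - <<'E'
from fit import *
p=optics.snapshot("scene")
im=cv2.resize(p["frame"][210:350,290:440],(750,560)[:2] if 0 else (600,560),interpolation=cv2.INTER_CUBIC); cv2.imwrite("pics/g6.png",im)
E
```

```text
t 15.2 pos [0.5789 0.0176 0.1186] rot [179.9   0.  -92.5] f [-0.1 -0.5 -0.6] w 0.0602
shift [-0.007  0.012  0.033] turn -0.0002 rows 0.14310233469935013 0.0029703298638899703
```

View pics/g6.png

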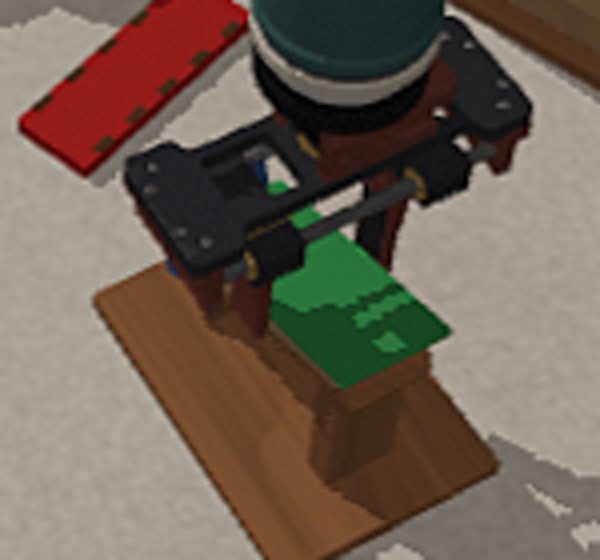

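The sheet (360,300) is pivoting down onto the panel with no measurable force. I'm lowering the rest of the way.

servo_tool(
  rows=[
    [[60,-0.007,0,0.015,0],[60,-0.007,0,0.025,0],[60,-0.007,0,0.033,0],[60,-0.007,0,0.04,0],[60,-0.007,0,0.04,0]],
  ],
  force=4,
)

```text
time_s: 15.75
tool_pos: [0.5799, 0.0191, 0.1117]
ee_rot: [-179.9, 0.0, -92.5]
ft_force: [0.9, 1.0, 3.8]
width: 0.0597
```

```bash
python3 - <<'E'
from fit import *
s=status.state(); print(s["tool_pos"],s["ft_force"])
p=optics.snapshot("scene")
m=cut("sheet",p,np.array((375,285)))
# visible sheet mask; fit by end edge only using masked hull: report lower-right contour corner points vs prediction
h=cv2.findContours(m.astype(np.uint8),0,1)[0]; h=max(h,key=cv2.contourArea).reshape(-1,2)
print("mask extreme right",h[h[:,0].argmax()],"lowest",h[h[:,1].argmax()])
for u in (0,5,10,15): print(u,np.round(proj(p,box(bed(.5718,.0193,-2.5,u/1e3,0,.012,0),.15,.06,.005)[4:]),1).tolist())
E
```

```text
[0.579938   0.01909177 0.11173713] [0.86184307 1.01214818 3.78761531]
mask extreme right [400 292] lowest [374 303]
0 [[371.4, 302.4], [370.9, 300.2], [398.6, 288.9], [398.3, 286.8]]
5 [[372.8, 303.7], [372.4, 301.5], [400.2, 290.1], [399.8, 287.9]]
10 [[374.3, 305.0], [373.8, 302.8], [401.7, 291.3], [401.4, 289.1]]
15 [[375.8, 306.2], [375.3, 304.0], [403.3, 292.5], [402.9, 290.3]]
```

servo_tool(
  rows=[
    [[60,0,0.009,0.0,0],[60,0,0.018,0.004,0],[60,0,0.027,0.008,0],[60,0,0.036,0.012,0],[60,0,0.036,0.012,0]],
  ],
  force=5,
)

```text
time_s: 16.35
tool_pos: [0.5715, 0.0193, 0.1085]
ee_rot: [179.9, 0.0, -92.5]
ft_force: [-0.7, -0.6, -1.8]
width: 0.06
```

servo_tool(
  rows=[
    [[60,0,0.009,0.004,0],[60,0,0.018,0.008,0],[60,0,0.027,0.012,0],[60,0,0.027,0.012,0]],
  ],
)

```text
time_s: 16.75
tool_pos: [0.5667, 0.0196, 0.1064]
ee_rot: [-180.0, 0.0, -92.5]
ft_force: [0.3, 0.5, 0.5]
width: 0.0595
```

servo_tool(
  rows=[
    [[60,0,0.009,0.004,0],[60,0,0.018,0.008,0],[60,0,0.027,0.012,0],[60,0,0.032,0.015,0],[60,0,0.032,0.015,0]],
  ],
)

```text
time_s: 17.25
tool_pos: [0.5642, 0.0198, 0.1051]
ee_rot: [-179.6, 0.0, -92.5]
ft_force: [6.0, 2.2, 3.2]
width: 0.0601
```

```bash
python3 go.py .57 .0193 .107 -92.5; python3 - <<'E'
from fit import *
p=optics.snapshot("scene")
m=cut("sheet",p,np.array((375,285)))
h=cv2.findContours(m.astype(np.uint8),0,1)[0]; h=max(h,key=cv2.contourArea).reshape(-1,2)
print("mask extreme right",h[h[:,0].argmax()],"lowest",h[h[:,1].argmax()])
E
```

```text
t 17.25 pos [0.5642 0.0198 0.1051] rot [-179.6    0.   -92.5] f [6.  2.2 3.2] w 0.0601
shift [ 0.001 -0.029 -0.009] turn -0.0003 rows 0.12156728921437385 0.004583878067578976
mask extreme right [396 289] lowest [371 301]
```

servo_tool(
  rows=[
    [[64,0,0,0,0],[75,0,0,0,0],[85,0,0,0,0],[85,0,0,-0.15,0],[95,0,0,-0.4,0],[100,0,0,-0.6,0],[100,0,0,-0.6,0]],
  ],
)

```text
time_s: 18.05
tool_pos: [0.5632, 0.0195, 0.2287]
ee_rot: [-179.5, -0.0, -92.5]
ft_force: [0.3, -0.2, -0.2]
width: 0.0877
```

servo_tool(
  rows=[
    [[100,0.25,0,0,0],[100,0.5,0,0,0],[100,0.75,0,0,0],[100,1,0,0,0],[100,1,0,0,0]],
  ],
)

```text
time_s: 18.55
tool_pos: [0.5504, -0.1855, 0.2221]
ee_rot: [179.9, -0.1, -92.8]
ft_force: [-0.1, 0.5, -0.1]
width: 0.0878
```

```bash
python3 go.py .4167 -.3262 .22 -78.5; cat > chk.py <<'E'
import sys; from fit import *
name,w0,W,H,out=sys.argv[1],float(sys.argv[2]),float(sys.argv[3]),float(sys.argv[4]),sys.argv[5]
ps=[optics.snapshot("scene"),optics.snapshot("top")]
m=[cut(name,p,np.array(c)) for p,c in zip(ps,[(364,278),(301,172)])]
tot=0
f=lambda q,i:-iou(ren(ps[i],box(bed(.5718,.0193,-2.5,q[0],q[1],w0,q[2]),.15,W,H)),m[i])
for nm,g in (("scene",lambda q:f(q,0)),("top",lambda q:f(q,1)),("both",lambda q:f(q,0)+f(q,1))):
    b=opt(g,[0,0,0],[.008,.005,4]); print(nm,"u,v mm, yaw",np.round(b[0]*[1e3,1e3,1],1),round(b[1],3))
fs=[]
for p,(x,y) in zip(ps,[(364,278),(302,174)]):
    im=cv2.resize(p["frame"],None,fx=5,fy=5,interpolation=cv2.INTER_CUBIC); fs.append(im[5*(y-52):5*(y+52),5*(x-38):5*(x+38)])
cv2.imwrite(out,np.hstack(fs))
E
python3 chk.py sheet .012 .06 .005 pics/g7.png
```

```text
t 18.55 pos [ 0.5504 -0.1855  0.2221] rot [ 1.799e+02 -1.000e-01 -9.280e+01] f [-0.1  0.5 -0.1] w 0.0878
shift [0.735 0.633 0.013] turn -0.125 rows 3.8818305835864515 1.6653289352950453
scene u,v mm, yaw [-1.8 -0.7 -0.6] -0.917
top u,v mm, yaw [-1.7  2.5 -0.5] -0.912
both u,v mm, yaw [-1.7  1.   0.2] -1.818
```

View pics/g7.png

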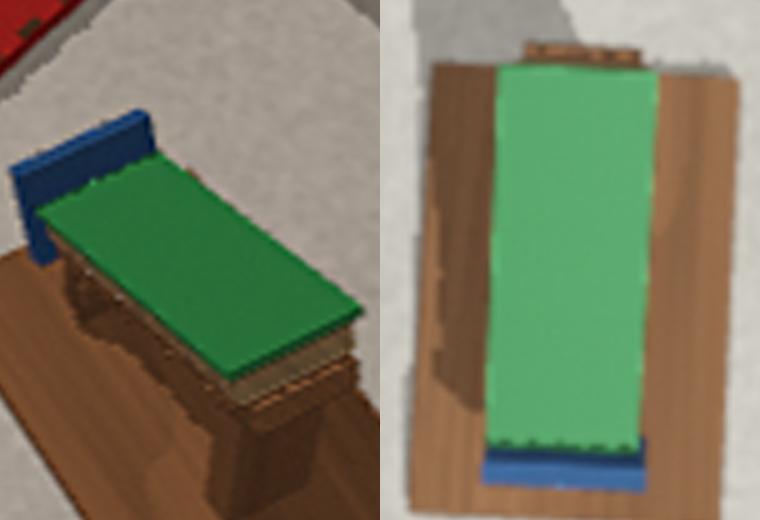

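The sheet is flush, in line and against the blue stop: scene at (95,185) and top at (565,445) in the crop. Now the second panel, gripped with only the fingertips so they clear the wider sheet.

servo_tool(
  rows=[
    [[100,0.18,0.16,0,0],[100,0.37,0.32,0,-0.06],[100,0.55,0.48,0,-0.125],[100,0.735,0.633,0.013,-0.125],[100,0.735,0.633,0.013,-0.125],[100,0.735,0.633,0.013,-0.125]],
  ],
)

```text
time_s: 19.35
tool_pos: [0.4185, -0.3202, 0.2206]
ee_rot: [-180.0, 0.1, -78.2]
ft_force: [-0.4, 0.7, 0.3]
width: 0.0879
```

```bash
python3 go.py .4167 -.3262 .0635 -78.5
```

```text
t 19.35 pos [ 0.4185 -0.3202  0.2206] rot [-1.80e+02  1.00e-01 -7.82e+01] f [-0.4  0.7  0.3] w 0.0879
shift [0.028 0.015 0.786] turn 0.0022 rows 3.145125031211656 0.029180696791049583
```

servo_tool(
  rows=[
    [[100,0.005,0.003,0.25,0.002],[100,0.005,0.003,0.5,0.002],[100,0.005,0.003,0.65,0.002],[100,0.005,0.003,0.65,0.002],[100,0.005,0.003,0.65,0.002]],
  ],
)

```text
time_s: 19.85
tool_pos: [0.4194, -0.3208, 0.091]
ee_rot: [180.0, 0.1, -78.3]
ft_force: [0.5, -0.4, 0.5]
width: 0.088
```

```bash
python3 go.py .4167 -.3262 .0635 -78.5
```

```text
t 19.85 pos [ 0.4194 -0.3208  0.091 ] rot [ 1.80e+02  1.00e-01 -7.83e+01] f [ 0.5 -0.4  0.5] w 0.088
shift [0.024 0.018 0.138] turn 0.0018 rows 0.563386160739209 0.024390995202462275
```

servo_tool(
  rows=[
    [[100,0.024,0.018,0.07,0],[100,0.024,0.018,0.12,0],[100,0.024,0.018,0.138,0],[100,0.024,0.018,0.138,0],[75,0.024,0.018,0.138,0],[63,0.024,0.018,0.138,0],[63,0.024,0.018,0.138,0],[63,0.024,0.018,0.138,0]],
  ],
  force=12,
)

```text
time_s: 20.65
tool_pos: [0.4158, -0.3279, 0.0635]
ee_rot: [-180.0, -0.0, -78.4]
ft_force: [0.0, -0.6, 0.2]
width: 0.0593
```

```bash
python3 go.py .4167 -.3262 .0635 -78.5
```

```text
t 20.65 pos [ 0.4158 -0.3279  0.0635] rot [-180.    -0.   -78.4] f [ 0.  -0.6  0.2] w 0.0593
shift [-0.007 -0.006 -0.   ] turn 0.0006 rows 0.03815080683480907 0.008051583967545772
```

servo_tool(
  rows=[
    [[50,0,0,0,0],[50,0,0,0,0],[50,0,0,0,0],[50,0,0,0,0],[50,0,0,0,0],[50,0,0,-0.08,0],[50,0,0,-0.25,0],[50,0,0,-0.5,0],[50,0,0,-0.7,0],[50,0,0,-0.7,0]],
  ],
  force=15,
)

```text
time_s: 21.65
tool_pos: [0.4185, -0.3306, 0.2086]
ee_rot: [-179.7, -0.5, -78.4]
ft_force: [0.8, -0.6, -0.7]
width: 0.0519
```

```bash
python3 go.py .5738 .0192 .21 -92.5; python3 - <<'E'
from fit import *
s=status.state(); p=optics.snapshot("scene"); c=proj(p,[s["tool_pos"]])[0]; m=cut("second_panel",p,c); z=s["tool_pos"][2]-.0235
f=lambda q:-iou(ren(p,box(flat(q[0],q[1],q[2],z),.15,.052,.012)),m)
b=opt(f,[*s["tool_pos"][:2],11.5],[.01,.01,5]); print(b, m.sum())
h=cv2.findContours(m.astype(np.uint8),0,1)[0]; h=max(h,key=cv2.contourArea).reshape(-1,2); print(c,h.min(0),h.max(0),h[h[:,1].argmax()],np.round(proj(p,box(flat(*s["tool_pos"][:2],11.5,z),.15,.052,.012))).tolist())
E
```

```text
t 21.65 pos [ 0.4185 -0.3306  0.2086] rot [-179.7   -0.5  -78.4] f [ 0.8 -0.6 -0.7] w 0.0519
shift [-1.557 -1.112 -0.014] turn 0.1228 rows 7.654000048166302 1.6367088759309196
(array([ 0.41896936, -0.32732352,  7.42715601]), np.float64(-0.6969600575128553)) 1721.0
[152.89164242 269.74214559] [140 254] [192 312] [168 312] [[120.0, 260.0], [118.0, 257.0], [145.0, 245.0], [144.0, 241.0], [167.0, 313.0], [166.0, 310.0], [193.0, 295.0], [192.0, 291.0]]
```

servo_tool(
  rows=[
    [[50,-0.18,-0.13,0,0],[50,-0.38,-0.27,0,0],[50,-0.58,-0.41,0,0],[50,-0.78,-0.556,0,0],[50,-0.78,-0.556,0,0]],
  ],
)

```text
time_s: 22.25
tool_pos: [0.4934, -0.1469, 0.2008]
ee_rot: [179.9, 0.3, -78.1]
ft_force: [-0.8, -0.4, -0.6]
width: 0.0516
```

servo_tool(
  rows=[
    [[50,-0.18,-0.13,0,0.05],[50,-0.38,-0.27,0,0.1],[50,-0.58,-0.41,0,0.1228],[50,-0.777,-0.556,0,0.1228],[50,-0.777,-0.556,0,0.1228],[50,-0.777,-0.556,0,0.1228]],
  ],
)

```text
time_s: 22.85
tool_pos: [0.57, 0.0221, 0.2012]
ee_rot: [179.8, -0.0, -92.4]
ft_force: [-0.4, -0.0, -1.5]
width: 0.0514
```

```bash
python3 go.py .573 .0192 .1284 -92.5
```

```text
t 22.85 pos [0.57   0.0221 0.2012] rot [179.8  -0.  -92.4] f [-0.4 -0.  -1.5] w 0.0514
shift [ 0.014 -0.017  0.364] turn 0.0012 rows 1.4578807104569063 0.01583256215786436
```

servo_tool(
  rows=[
    [[50,0.014,-0.017,0.07,0],[50,0.014,-0.017,0.13,0],[50,0.014,-0.017,0.17,0],[50,0.014,-0.017,0.17,0],[50,0.014,-0.017,0.17,0]],
  ],
  force=8,
)

```text
time_s: 23.35
tool_pos: [0.574, 0.0184, 0.1688]
ee_rot: [179.9, 0.0, -92.6]
ft_force: [0.9, -0.7, -1.4]
width: 0.0516
```

```bash
python3 go.py .573 .0192 .1284 -92.5
```

```text
t 23.35 pos [0.574  0.0184 0.1688] rot [179.9   0.  -92.6] f [ 0.9 -0.7 -1.4] w 0.0516
shift [-0.004  0.005  0.202] turn -0.0004 rows 0.8090693098418493 0.005825942781791318
```

servo_tool(
  rows=[
    [[50,-0.004,0.002,0.02,0],[50,-0.004,0.002,0.04,0],[50,-0.004,0.002,0.06,0],[50,-0.004,0.002,0.08,0],[50,-0.004,0.002,0.1,0],[50,-0.004,0.002,0.1,0]],
  ],
  force=5,
)

```text
time_s: 23.95
tool_pos: [0.5737, 0.0199, 0.1487]
ee_rot: [180.0, 0.0, -92.5]
ft_force: [-0.1, 0.4, -0.8]
width: 0.0519
```

servo_tool(
  rows=[
    [[50,0,0,0.02,0],[50,0,0,0.04,0],[50,0,0,0.06,0],[50,0,0,0.08,0],[50,0,0,0.08,0]],
  ],
  force=4,
)

```text
time_s: 24.45
tool_pos: [0.5735, 0.0198, 0.1326]
ee_rot: [179.9, 0.0, -92.5]
ft_force: [-0.0, 0.2, -0.6]
width: 0.052
```

```bash
python3 go.py .573 .0192 .1284 -92.5;  python3 - <<'E'
from fit import *
p=optics.snapshot("scene")
cv2.imwrite("pics/g8.png",cv2.resize(p["frame"][210:350,290:440],(600,560),interpolation=cv2.INTER_CUBIC))
E
```

```text
t 24.45 pos [0.5735 0.0198 0.1326] rot [179.9   0.  -92.5] f [-0.   0.2 -0.6] w 0.052
shift [0.003 0.002 0.021] turn 0.0 rows 0.08464907004102466 4.9378022350633416e-05
```

View pics/g8.png

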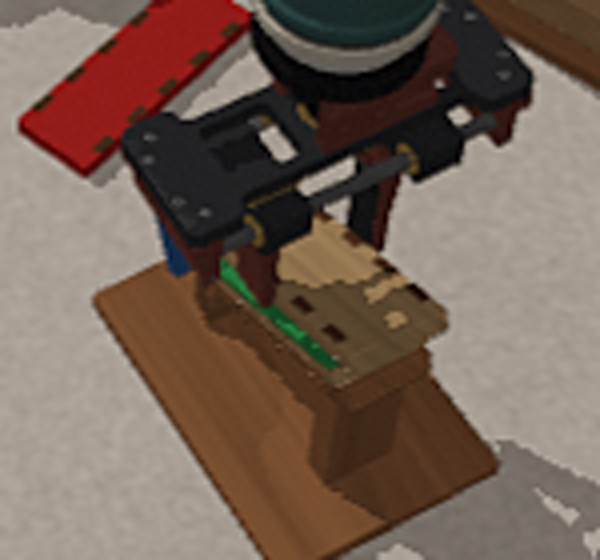

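The panel (365,310) is pivoting onto the green sheet in line. I'm lowering it to contact and then sliding it down the slope.

servo_tool(
  rows=[
    [[50,0,0,0.01,0],[50,0,0,0.018,0],[50,0,0,0.025,0],[50,0,0,0.025,0]],
  ],
)

```text
time_s: 24.9
tool_pos: [0.5747, 0.0197, 0.1289]
ee_rot: [-179.9, 0.0, -92.5]
ft_force: [-0.6, -1.0, 3.3]
width: 0.0526
```

```bash
python3 go.py .573 .0192 .1284 -92.5
```

```text
t 24.9 pos [0.5747 0.0197 0.1289] rot [-179.9    0.   -92.5] f [-0.6 -1.   3.3] w 0.0526
shift [0.003 0.008 0.002] turn 0.0 rows 0.03615049471498107 0.00012653470083361838
```

servo_tool(
  rows=[
    [[50,0,0.009,0.0,0],[50,0,0.018,0.003,0],[50,0,0.027,0.007,0],[50,0,0.036,0.012,0],[50,0,0.036,0.012,0]],
  ],
  force=6,
)

```text
time_s: 25.4
tool_pos: [0.5661, 0.0201, 0.1255]
ee_rot: [179.9, 0.0, -92.5]
ft_force: [-0.4, 0.7, -0.6]
width: 0.0517
```

servo_tool(
  rows=[
    [[50,0,0.009,0.004,0],[50,0,0.018,0.008,0],[50,0,0.027,0.012,0],[50,0,0.027,0.012,0]],
  ],
)

```text
time_s: 25.8
tool_pos: [0.5609, 0.0204, 0.1233]
ee_rot: [180.0, 0.0, -92.5]
ft_force: [-0.3, -0.6, -1.0]
width: 0.0517
```

servo_tool(
  rows=[
    [[50,0,0.009,0.004,0],[50,0,0.018,0.008,0],[50,0,0.027,0.012,0],[50,0,0.027,0.012,0]],
  ],
)

```text
time_s: 26.2
tool_pos: [0.5577, 0.0205, 0.1218]
ee_rot: [-179.8, 0.0, -92.5]
ft_force: [3.6, 1.1, 1.7]
width: 0.0517
```

servo_tool(
  rows=[
    [[50,0,0.005,0.002,0],[50,0,0.01,0.004,0],[50,0,0.014,0.006,0],[50,0,0.014,0.006,0]],
  ],
  force=8,
)

```text
time_s: 26.6
tool_pos: [0.5575, 0.0206, 0.1216]
ee_rot: [-179.5, 0.0, -92.5]
ft_force: [7.9, 1.6, 4.0]
width: 0.0517
```

```bash
python3 - <<'E'
from fit import *
s=status.state(); print(s["tool_pos"],s["ft_force"])
p=optics.snapshot("scene"); m=cut("second_panel",p,np.array((375,280)))
h=cv2.findContours(m.astype(np.uint8),0,1)[0]; h=max(h,key=cv2.contourArea).reshape(-1,2)
print("right",h[h[:,0].argmax()],"lowest",h[h[:,1].argmax()])
for u in (-2,0,5): print(u,np.round(proj(p,box(bed(.5718,.0193,-2.5,u/1e3,0,.017,0),.15,.052,.012)[4:]),1).tolist())
E
```

```text
[0.55752798 0.02063439 0.12162959] [7.89054549 1.62884352 4.00055232]
right [395 286] lowest [372 298]
-2 [[372.2, 298.8], [371.2, 293.5], [395.9, 287.2], [395.0, 281.9]]
0 [[372.8, 299.3], [371.7, 294.0], [396.5, 287.6], [395.6, 282.4]]
5 [[374.2, 300.6], [373.2, 295.3], [398.0, 288.8], [397.1, 283.5]]
```

Stalled against the stop at about 8 N, and the pixel corners match home. Releasing and retreating.

servo_tool(
  rows=[
    [[58,0,0,-0.002,0],[70,0,0,-0.005,0],[80,0,0,-0.01,0],[85,0,0,-0.1,0],[100,0,0,-0.3,0],[100,0,0,-0.5,0],[100,0,0,-0.5,0]],
  ],
)

```text
time_s: 27.4
tool_pos: [0.5556, 0.0204, 0.2246]
ee_rot: [-179.6, -0.0, -92.5]
ft_force: [0.1, -0.5, 0.1]
width: 0.0876
```

servo_tool(
  rows=[
    [[100,0.25,0.2,0,0],[100,0.5,0.4,0,0],[100,0.75,0.5,0,0],[100,1,0.6,0,0],[100,1,0.6,0,0],[100,1,0.6,0,0]],
  ],
)

```text
time_s: 28.0
tool_pos: [0.4217, -0.1764, 0.2189]
ee_rot: [179.8, 0.0, -92.8]
ft_force: [-0.2, 0.2, 0.2]
width: 0.0878
```

```bash
python3 chk.py second_panel .017 .052 .012 pics/g9.png; python3 - <<'E'
from fit import *
s=status.state(); print(s["time_s"],s["tool_pos"],s["ft_force"])
p=optics.snapshot("scene")
for z in ("glue","weight"):
    q=finder.mark_of(z,p)[0]["xy"]; print(z,q,onplane(p,[q],0 if z=="glue" else .006))
E
```

```text
scene u,v mm, yaw [-2.2  0.2 -1. ] -0.917
top u,v mm, yaw [-1.2  2.5  0.3] -0.921
both u,v mm, yaw [-2.1  1.3 -0. ] -1.824
28.2 [ 0.42436898 -0.17278213  0.21926354] [-0.04566908  0.42370659 -0.89316986]
glue [463.8, 269.0] [[0.60998375 0.26086964 0.        ]]
weight [266.2, 387.6] [[ 0.62494234 -0.23633426  0.006     ]]
```

View pics/g9.png

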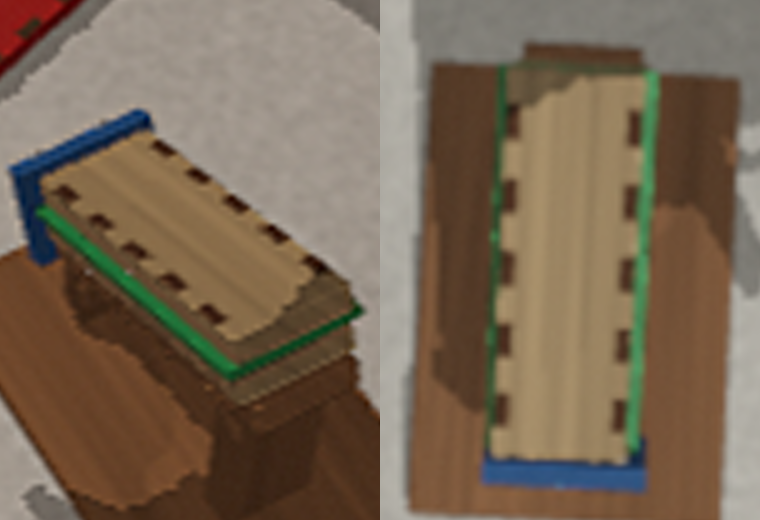

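The second panel lies flush on the sheet against the blue stop, at (95,180) and (560,460), with the sheet still home beneath it. Handing in.

```bash
python3 -c "from cell import r; print(r.close_job())"
```

```text
the job is handed in; nothing more can be done
None
```

The job is done and handed in at about 28 s of the 67 s allowed. I stood the weight upright on the cork pad, then laid the sheet on the first panel and the second panel on the sheet. I slid each down the slope in a light grip until it met the blue stop, at about 6–8 N.

**Final checks:**
- **Sheet and second panel:** the fits put both within about 2 mm of home along the slope and about 1 mm across, with under 1° of skew in the combined fit. The two cameras disagreed by 2–3 mm across the slope, roughly the calibration error. I didn't re-fit the sheet once the second panel covered it, but the last picture shows it still home.
- **Weight:** it was flat and upright on the pad, about 6–7 mm off centre, when I fitted it after release. In the last check its mark was still on the pad.
- **Glue bottle:** its mark is within 3 mm of the first reading, so it was not disturbed.
- **First panel:** it was still straight against the stop after the weight came off. After that I checked it only in the pictures.
- **Robot:** the gripper is open and clear of everything.

No check failed.

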